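# Load the heel trimmer's infeed, set its cam and start it

## Task

Clear the two setting bars off the trimmer's sloped infeed rack and lay them side by side across the two raised rails of their wooden rest, and load every heel block on the bench onto the rack, one to a place in any free places, lying flat, centred on the switch lever, with its straight edge squarely against the stop strip so that it holds the lever pressed. Then turn the cam wheel by its handle until its high spot stands right at the fixed pointer, and then press the start button fully. Leave everything so, and don't disturb the tin, the last or the hammer.

Things in the scene. Friction and masses are not known exactly. Their poses are not given: they have to be found in the camera images.
- heel0 (a point): Shoe heel block (may be absent), brown stacked leather, D-shaped from above, 28 mm thick, 46 mm wide, 55 mm long, about 120 g; either flat face may be down. Point: half-way up, on the middle line, 25 mm from the straight edge, 30 mm from the rounded end. Axes: x towards the rounded end, y across, z along the thickness (up at the start).
- heel1 (a point): Shoe heel block (may be absent), brown stacked leather, D-shaped from above, 28 mm thick, 46 mm wide, 55 mm long, about 120 g; either flat face may be down. Point: half-way up, on the middle line, 25 mm from the straight edge, 30 mm from the rounded end. Axes: x towards the rounded end, y across, z along the thickness (up at the start).
- heel2 (a point): Shoe heel block (may be absent), brown stacked leather, D-shaped from above, 28 mm thick, 46 mm wide, 55 mm long, about 120 g; either flat face may be down. Point: half-way up, on the middle line, 25 mm from the straight edge, 30 mm from the rounded end. Axes: x towards the rounded end, y across, z along the thickness (up at the start).
- heel3 (a point): Shoe heel block (may be absent), brown stacked leather, D-shaped from above, 28 mm thick, 46 mm wide, 55 mm long, about 120 g; either flat face may be down. Point: half-way up, on the middle line, 25 mm from the straight edge, 30 mm from the rounded end. Axes: x towards the rounded end, y across, z along the thickness (up at the start).
- rack: Grey infeed rack, 150 x 380 mm foot. Its flat aluminium deck (374 mm wide, 118 mm deep) rises at 15 degrees away from a steel stop strip along its lower, robot-side edge; the strip stands 10 mm above the deck. The deck is 45 mm above the bench at the strip. Origin: underside centre, z up, x away from the strip.
- stop0 (a point): Place 0 of the 4 on the rack's deck, 88 mm apart, place 0 at the rack's -y end. Point: on the stop strip's uphill face, middle of the place, 14 mm above the deck. Axes: x uphill along the deck, y along the strip, z square to the deck. A block is home with its straight edge against the strip: its point is then 25 mm along +x from here, its axes agree with these.
- stop1 (a point): Place 1 of the 4 on the rack's deck, 88 mm apart, place 0 at the rack's -y end. Point: on the stop strip's uphill face, middle of the place, 14 mm above the deck. Axes: x uphill along the deck, y along the strip, z square to the deck. A block is home with its straight edge against the strip: its point is then 25 mm along +x from here, its axes agree with these.
- stop2 (a point): Place 2 of the 4 on the rack's deck, 88 mm apart, place 0 at the rack's -y end. Point: on the stop strip's uphill face, middle of the place, 14 mm above the deck. Axes: x uphill along the deck, y along the strip, z square to the deck. A block is home with its straight edge against the strip: its point is then 25 mm along +x from here, its axes agree with these.
- stop3 (a point): Place 3 of the 4 on the rack's deck, 88 mm apart, place 0 at the rack's -y end. Point: on the stop strip's uphill face, middle of the place, 14 mm above the deck. Axes: x uphill along the deck, y along the strip, z square to the deck. A block is home with its straight edge against the strip: its point is then 25 mm along +x from here, its axes agree with these.
- lever0 (a joint): Switch lever of place 0: brass paddle 16 mm wide, 20 mm tall, in a gap of the stop strip, hinged at deck level. At 0 it leans uphill, its top 8 mm uphill of the strip's face. A block sliding down swings it back (spring 0.15 N): about 0.4 rad with the block home, 0.25 at 3 mm from home. Set a block down uphill of it, then slide it down.
- lever1 (a joint): Switch lever of place 1: brass paddle 16 mm wide, 20 mm tall, in a gap of the stop strip, hinged at deck level. At 0 it leans uphill, its top 8 mm uphill of the strip's face. A block sliding down swings it back (spring 0.15 N): about 0.4 rad with the block home, 0.25 at 3 mm from home. Set a block down uphill of it, then slide it down.
- lever2 (a joint): Switch lever of place 2: brass paddle 16 mm wide, 20 mm tall, in a gap of the stop strip, hinged at deck level. At 0 it leans uphill, its top 8 mm uphill of the strip's face. A block sliding down swings it back (spring 0.15 N): about 0.4 rad with the block home, 0.25 at 3 mm from home. Set a block down uphill of it, then slide it down.
- lever3 (a joint): Switch lever of place 3: brass paddle 16 mm wide, 20 mm tall, in a gap of the stop strip, hinged at deck level. At 0 it leans uphill, its top 8 mm uphill of the strip's face. A block sliding down swings it back (spring 0.15 N): about 0.4 rad with the block home, 0.25 at 3 mm from home. Set a block down uphill of it, then slide it down.
- gauge0 (a point): Steel setting bar, 90 x 20 x 20 mm, 0.28 kg, square section, starts lying uphill on the rack's deck. Point: its centre. Axes: x along it; any of its four long faces may be down.
- gauge1 (a point): Steel setting bar, 90 x 20 x 20 mm, 0.28 kg, square section, starts lying uphill on the rack's deck. Point: its centre. Axes: x along it; any of its four long faces may be down.
- rest_top (a point): Wooden rest for the bars: two parallel upright rails on a foot (150 x 80 mm), each 8 mm wide, 150 mm long, top 50 mm above the bench, 60 mm apart (middle lines). Point: midway between them at their top level. Axes: x along the rails, y across, z up. Bars lie across both rails, along y: their centres are then 10 mm above this level.
- cam_nose (a point): High spot of the steel cam wheel, a flat-lying pear-shaped plate 20 mm thick, radius 40 mm at its round part. It turns either way about an upright axis, and stays where left (about 2 N at the handle). Point: the outermost point of its nose, 60 mm from the axis, at mid thickness.
- cam_handle (a point): Upright black turning handle on the cam wheel, opposite the nose, 28 mm from the axis; 16 mm diameter, 40 mm tall, spins freely on its pin. Point: on its middle line, 18 mm below its top and 22 mm above its foot; the top of the wheel lies 24 mm below the point.
- pointer (a point): Tip of the fixed steel pointer beside the wheel, 64 mm from the wheel's axis, pointing at the axis, 24 mm above the bench; its post is 34 mm tall.
- start_top (a point): Top centre of the round grey start button, 28 mm diameter, on a grey pedestal; its top stands about 62 mm above the bench (this point moves with it). Pressed straight down, 6 mm travel, 5 N for the full travel.
- start (a joint): Start button travel in m: 0 released, 0.006 fully pressed.
- tin: Bystander: closed metal tin, 72 mm diameter, 85 mm tall. Origin at the centre of its underside. Leave alone.
- last: Bystander: wooden shoe last, about 205 mm long, 60 mm wide, 85 mm tall at its heel. Origin on its underside, x along it towards the toe. Leave alone.
- hammer: Bystander: hammer lying on the bench, 260 mm long, x along it. Leave alone.

How it is judged:
By the outcome, as a careful person would: the job done as asked, in the order asked, and still so for the second after the job is handed in, with the robot touching nothing.
Of block0, block1, block2, block3 only 2 to 4 are there at a start; the rules pass over those that are not, and their reading is None.
At some moment in a run one of block0, block1, block2, block3 may be knocked a few centimetres aside while the robot is not near it.
Once in a run the grip may slacken for a moment while it holds something.
It also fails if it takes over 210 s, if anything falls off the work surface, if the arm or the gripper's body presses on something with over 40 N, if the wrist force passes 120 N, or if a joint passes its speed limit or range.

## Robot

A 6-joint arm with a two-finger parallel gripper is mounted at the origin on the work surface. World frame = base frame: x ahead of the robot, y to its left, z up, the work surface at z = 0. Lengths are in m, angles in rad, forces in N, time in s.
With the tool pointing down it reaches from about 0.3 to 0.825 m from the base axis. Payload 5.4 kg.
Tool frame: the origin (TCP) lies at the very end of the fingers, on their centre line; the grasp point (between the pads) lies 19 mm behind it; z points along the fingers, x is the direction in which the jaws open and shut, and the axes are right-handed (so a half turn about z gives the same grasp; the last joint's range is limited). The gripper opens to 92 mm and grips with 3 to 60 N. Pads are 20 mm wide; open, the fingers measure 128 mm over their backs; the gripper's body (75 mm by 189 mm) begins 69 mm behind the grasp point.
Start: joints at [0.933, 0.158, 1.597, -0, 1.386, -0.21], TCP at [0.239, 0.523, 0.215] pointing down, gripper open.
Joint ranges: [-2.91, 2.91], [-0.94, 2.29], [0.18, 2.7], [-1.29, 4.43], [0.17, 2.64], [-3, 3]. Speed limits (rad/s): [2.57, 2.57, 3.14, 3.14, 3.14, 3.14].

## Interface

Orientations are given as a rotation vector (axis times angle).
In Python, from workcell import bot gives the robot as it stands. Calls block until the motion is done:
- bot.goto(position, orientation): joint-space move of the TCP to a pose.
- bot.line_to(position, rot=None, max_speed=0.15): straight line of the TCP; rot=None keeps the orientation; max_speed is the mean speed in m/s.
- bot.set_joints(angles): joint-space move.
- bot.set_gripper(opening, newtons=None): opening from 0.0 (shut) to 1.0 (fully open); newtons is the grip in N (None keeps the last); returns when the fingers have stopped.
- bot.hold(seconds).
- bot.inverse_kinematics(position, orientation): joint angles nearest the present ones, or None.
- bot.read_camera(name): name is "scene" or "side" or "wrist"; returns a dict with "pixels" (384x512x3 uint8, blue, green, red), "fx", "fy", "cx", "cy" (pixels), "R" (3x3) and "t" (3): a world point X has camera coordinates R X + t. Camera axes: x right, y down, z forward; pixel columns grow to the right and rows downward; lengths in m; the calibration is good to about 2 mm. A picture is of the moment at which its call begins. There is no depth.
A pose or a line that the arm cannot do raises bot.MotionError and nothing moves.
- bot.job_done(): hands the job in, once; it reports no verdict.
Readings, each from a call of its own:
- bot.current_clock(): time.
- bot.current_joints(): joint angles.
- bot.current_joint_vel(): joint speeds.
- bot.current_effort(): joint torques, N m.
- bot.current_ee_pos(): TCP position.
- bot.current_tool_rot(): TCP orientation.
- bot.current_contact_force(): force on the tool from outside, world axes, zero at the start.
- bot.current_ft_torque(): the same for the moment, N m.
- bot.current_opening(): opening from 0.0 (shut) to 1.0 (fully open).
Only numpy, scipy, OpenCV 4.12 (cv2) and the standard library are available. Lean on these libraries where they do the work, as an engineer would, in place of code of your own. Each camera call takes 0.05 s, during which the arm holds its last target.

## Working session

There is one attempt and no reset: what is moved stays moved. The work goes in short steps, each a Python script; the robot and the scene stay as the last script left them, time stands still between calls to the robot, and variables do not carry over. Pictures are saved under pics/ and viewed, and the job is handed in when it is done.

```bash
ls -la; mkdir -p pics
python3 - <<'E'
from workcell import bot
import cv2
for n in ["scene","side","wrist"]:
    c=bot.read_camera(n); cv2.imwrite(f"pics/a_{n}.png",c["pixels"])
    print(n,c["fx"],c["cx"],c["cy"],c["R"],c["t"])
print(bot.current_clock(),bot.current_tool_rot(),bot.current_ee_pos())
E
```

```text
total 12
drwxr-xr-x  3 agent agent 4096 Dec  7 07:17 .
drwxr-xr-x 23 root  root  4096 Dec  7 07:17 ..
drwxr-xr-x  2 agent agent 4096 Dec  7 07:17 pics
scene 443.7710343434888 262.7259276737693 193.78035331346516 [[-0.77101411  0.63659479  0.01686157]
 [ 0.32955211  0.42151509 -0.84481977]
 [-0.54491527 -0.6458112  -0.53478523]] [ 0.43195537 -0.06718477  1.78331865]
side 356.77192108395946 254.6703534324094 189.05430309797066 [[ 0.99908822 -0.04146785 -0.01015649]
 [-0.03532433 -0.66930094 -0.74215123]
 [ 0.02397766  0.74183332 -0.6701555 ]] [-0.50772943  0.07169437  1.3765614 ]
wrist 273.8904415632661 254.59039663948857 194.05337432546054 [[ 0.41465103  0.90997725 -0.00243324]
 [ 0.88222152 -0.40134524  0.24618527]
 [ 0.22304642 -0.10422763 -0.96921973]] [-0.57335911 -0.02824829  0.39052594]
0.15 [ 2.64189638e+00  1.69905295e+00 -2.14084949e-03] [0.23826063 0.52277595 0.2138445 ]
```

View pics/a_scene.png

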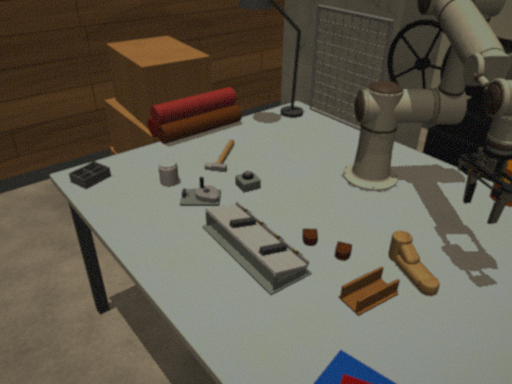

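View pics/a_side.png

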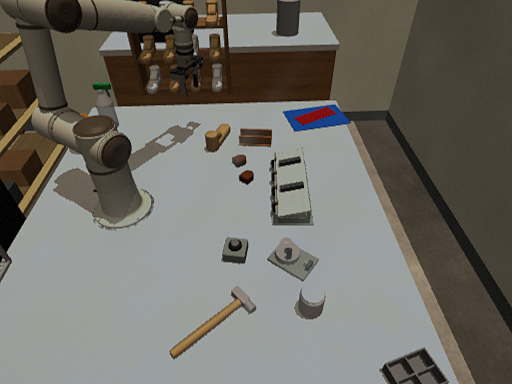

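View pics/a_wrist.png

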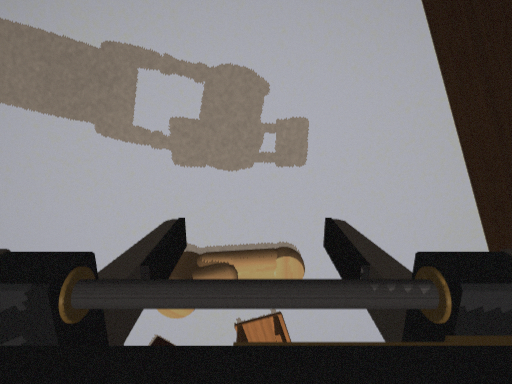

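Run:
```python
import cv2
a=cv2.imread("pics/a_scene.png"); s=cv2.imread("pics/a_side.png")
cv2.imwrite("pics/b1.png",cv2.resize(a[140:320,150:450],(800,480),interpolation=cv2.INTER_CUBIC))
cv2.imwrite("pics/b2.png",cv2.resize(s[100:340,160:360],(500,600),interpolation=cv2.INTER_CUBIC))
```

```text
(no output)
```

View pics/b1.png

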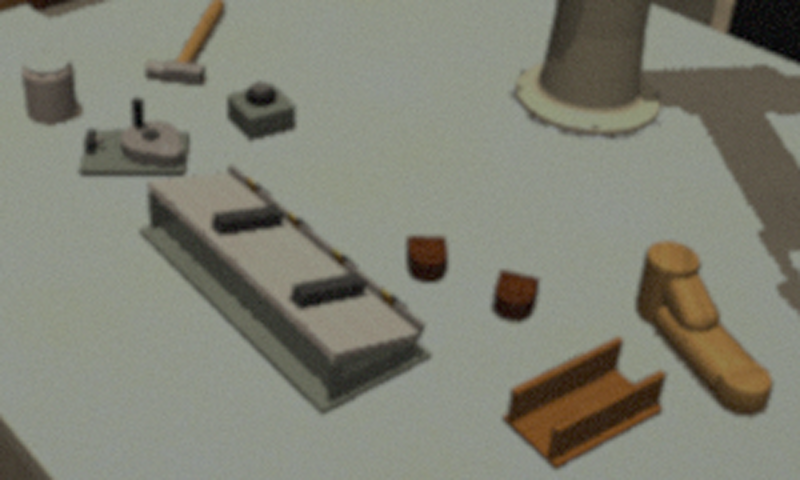

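View pics/b2.png

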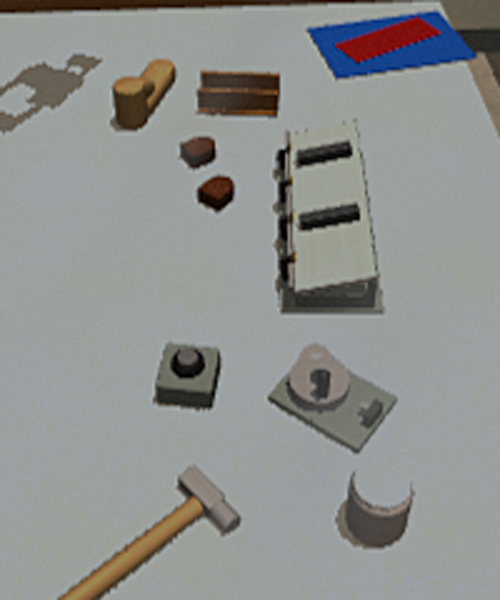

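```bash
cat > h.py <<'E'
import numpy as np, cv2
from workcell import bot
from scipy.spatial.transform import Rotation as Ro
def ray(c,u,v,z):
    R=np.array(c["R"]);t=np.array(c["t"])
    d=R.T@np.array([(u-c["cx"])/c["fx"],(v-c["cy"])/c["fy"],1.]); o=-R.T@t
    return o+d*(z-o[2])/d[2]
def proj(c,X):
    p=np.array(c["R"])@np.array(X)+np.array(c["t"]); return np.array([c["fx"]*p[0]/p[2]+c["cx"],c["fy"]*p[1]/p[2]+c["cy"]])
def tri(obs):
    A=[];b=[]
    for c,u,v in obs:
        R=np.array(c["R"]);t=np.array(c["t"]);o=-R.T@t
        d=R.T@np.array([(u-c["cx"])/c["fx"],(v-c["cy"])/c["fy"],1.]);d/=np.linalg.norm(d)
        P=np.eye(3)-np.outer(d,d);A.append(P);b.append(P@o)
    return np.linalg.lstsq(np.vstack(A),np.hstack(b),rcond=None)[0]
def down(yaw): # tool z down, tool x at angle yaw
    c,s=np.cos(yaw),np.sin(yaw)
    return Ro.from_matrix(np.array([[c,s,0],[s,-c,0],[0,0,-1]])).as_rotvec()
def snap(name,fn,crop=None,scale=1):
    c=bot.read_camera(name); p=c["pixels"]
    import pickle; pickle.dump({k:np.array(v) for k,v in c.items()},open("pics/"+fn+".pkl","wb"))
    if crop: p=p[crop[1]:crop[3],crop[0]:crop[2]]
    cv2.imwrite("pics/"+fn+".png",cv2.resize(p,None,fx=scale,fy=scale,interpolation=cv2.INTER_CUBIC))
    return c
def load(fn):
    import pickle; return pickle.load(open("pics/"+fn+".pkl","rb"))
E
python3 - <<'E'
from h import *
s=bot.read_camera("scene"); d=bot.read_camera("side")
def S(x,y): return 150+x*0.375,140+y*.375
def D(x,y): return 160+x*.4,100+y*.4
for n,p,q,z in [("button",(261,95),(187,358),.062),("heelA",(427,248),(201,150),.02),("heelB",(517,283),(215,190),.02),
 ("rack hi -y top",(150,185),(375,278),.075),("rack hi +y top",(333,355),(357,122),.075),("strip -y",(232,168),(292,290),.055),("strip +y",(422,325),(288,132),.055),
 ("handle",(138,100),(322,372),.08),("bar0",(248,217),(330,215),.07),("bar1",(330,288),(325,152),.07),("rest c",(585,400),(239,95),.02),("last",(672,250),(130,85),.08),("tin",(48,65),(380,478),.085)]:
    a=ray(s,*S(*p),z);b=ray(d,*D(*q),z);print(n,a.round(3),b.round(3),tri([(s,*S(*p)),(d,*D(*q))]).round(3))
w=load("x") if 0 else bot.read_camera("wrist")
R=np.array(w["R"]);o=-R.T@w["t"];Rt=Ro.from_rotvec(bot.current_tool_rot()).as_matrix()
print("cam in tool",Rt.T@(o-bot.current_ee_pos()),(Rt.T@R.T).round(3))
E
```

```text
button [ 0.447 -0.226  0.062] [ 0.434 -0.248  0.062] [ 0.434 -0.24   0.052]
heelA [0.471 0.131 0.02 ] [0.456 0.251 0.02 ] [0.479 0.168 0.063]
heelB [0.436 0.244 0.02 ] [0.478 0.141 0.02 ] [ 0.449  0.217 -0.013]
rack hi -y top [ 0.701 -0.119  0.075] [ 0.697 -0.129  0.075] [ 0.698 -0.124  0.071]
rack hi +y top [0.724 0.248 0.075] [0.725 0.243 0.075] [0.724 0.246 0.073]
strip -y [ 0.583 -0.112  0.055] [ 0.582 -0.127  0.055] [ 0.58  -0.119  0.049]
strip +y [0.605 0.255 0.055] [0.608 0.248 0.055] [0.606 0.253 0.053]
handle [ 0.605 -0.293  0.08 ] [ 0.604 -0.294  0.08 ] [ 0.604 -0.293  0.08 ]
bar0 [0.644 0.002 0.07 ] [0.651 0.012 0.07 ] [0.649 0.008 0.075]
bar1 [0.654 0.161 0.07 ] [0.662 0.169 0.07 ] [0.659 0.165 0.074]
rest c [0.524 0.416 0.02 ] [0.53  0.417 0.02 ] [0.529 0.417 0.022]
last [0.315 0.359 0.08 ] [0.332 0.371 0.08 ] [0.33  0.365 0.088]
tin [ 0.656 -0.445  0.085] [ 0.651 -0.45   0.085] [ 0.653 -0.449  0.083]
cam in tool [-0.00047682 -0.06886    -0.1701988 ] [[ 1.     0.    -0.001]
 [-0.     0.969  0.246]
 [ 0.001 -0.246  0.969]]
```

Run:
```python
from h import *
for i,(x,y) in enumerate([(.46,.33),(.5,.06),(.5,-.22)]):
    bot.goto([x,y,.32],down(np.pi/2)); c=snap("wrist",f"w{i}",scale=1.5)
    print(bot.current_clock(), bot.current_ee_pos().round(4), -np.array(c["R"]).T@c["t"])
```

```text
1.5417 [0.4592 0.3307 0.3194] [0.39047058 0.33006549 0.48988034]
2.65 [0.5    0.0613 0.32  ] [0.43091308 0.06046515 0.49030052]
3.7833 [ 0.5005 -0.2185  0.3201] [ 0.43133307 -0.21936571  0.49037162]
```

View pics/w0.png

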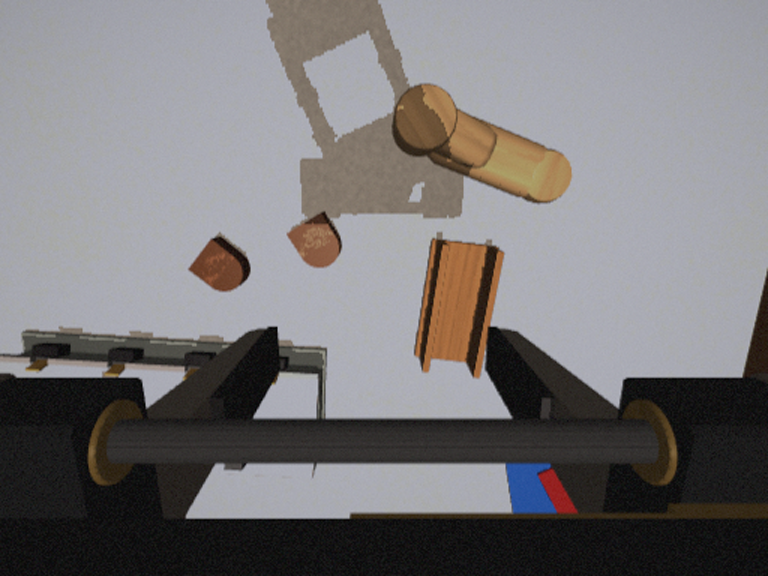

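View pics/w1.png

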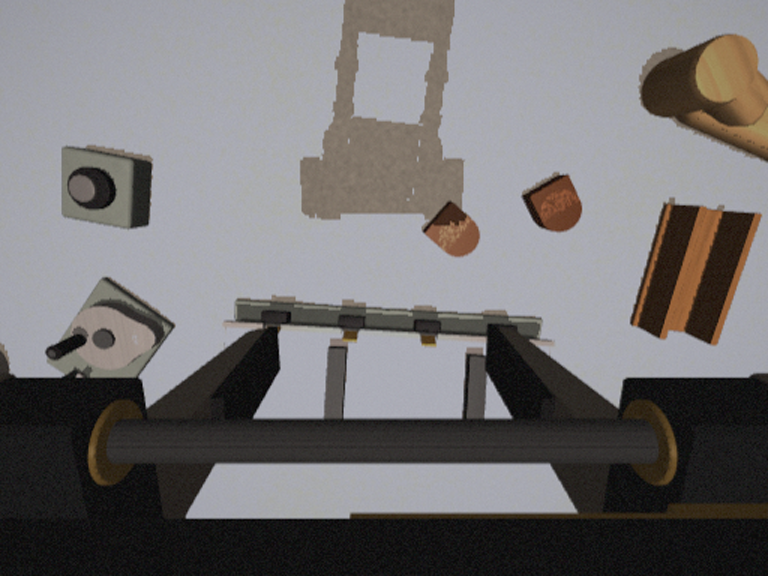

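View pics/w2.png

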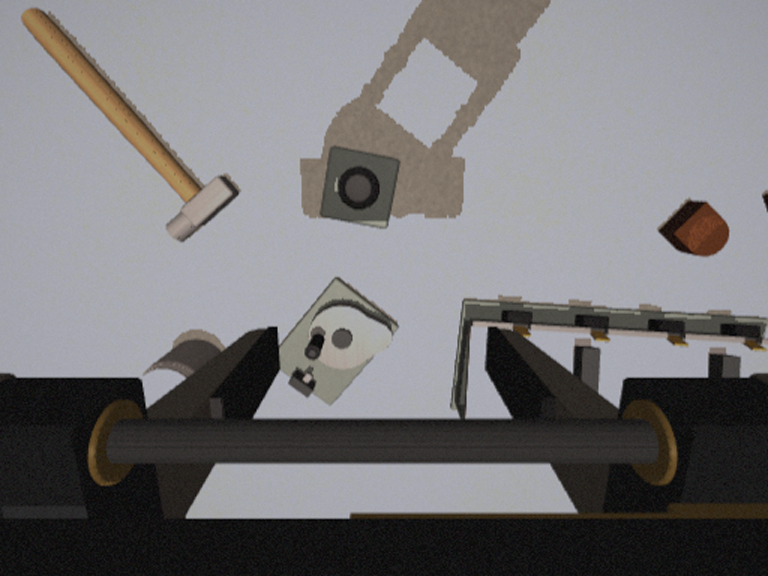

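Run:
```python
from h import *
for i,(x,y) in enumerate([(.5,.08),(.48,-.22)]):
    bot.goto([x,y,.30],down(-np.pi/2)); c=snap("wrist",f"v{i}",scale=1.5)
    print(bot.current_clock())
```

```text
6.925
8.125
```

View pics/v0.png

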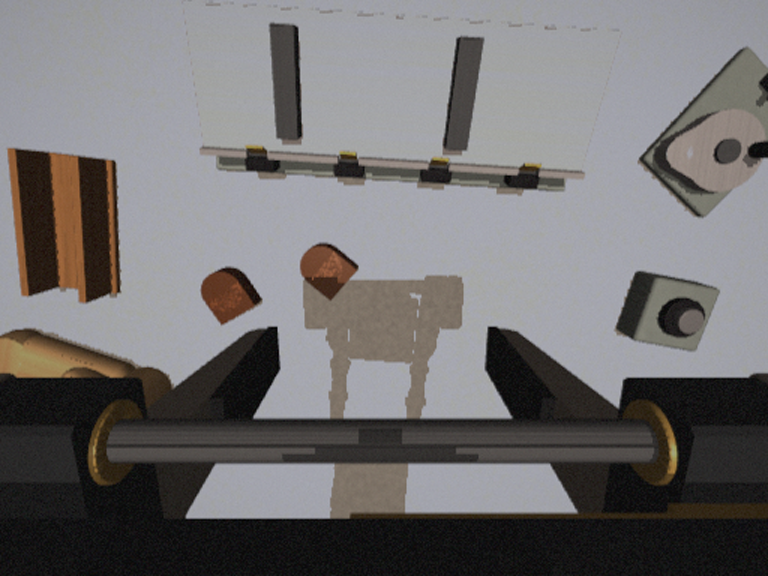

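View pics/v1.png

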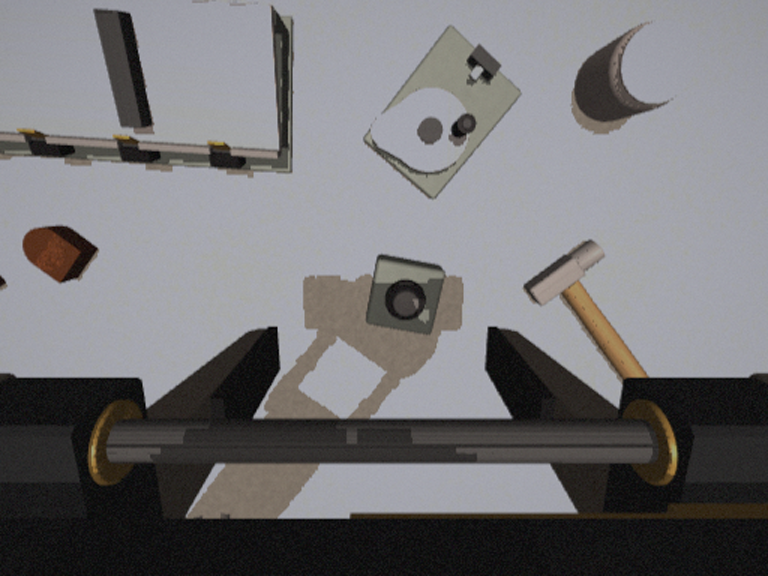

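Run:
```python
import cv2
def crop(f,o,x0,y0,x1,y1,s):
    a=cv2.imread(f"pics/{f}.png"); a=cv2.resize(a,(512,384),interpolation=cv2.INTER_AREA)
    cv2.imwrite(f"pics/{o}.png",cv2.resize(a[y0:y1,x0:x1],None,fx=s,fy=s,interpolation=cv2.INTER_CUBIC))
crop("v0","c0",120,0,420,130,2.66)
crop("v0","c1",0,90,260,230,3)
crop("v1","c2",230,0,360,240,2.5)
```

```text
(no output)
```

View pics/c0.png

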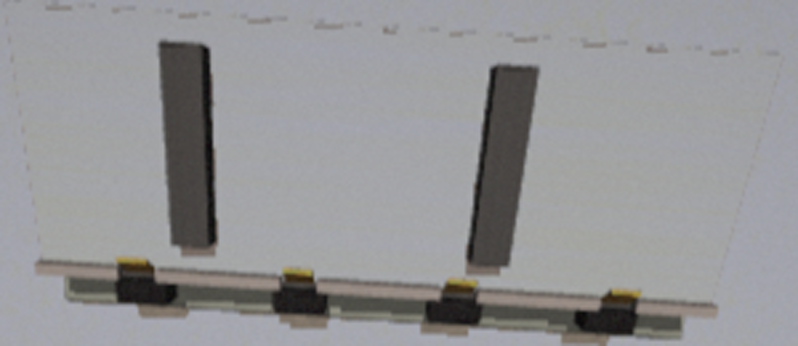

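View pics/c1.png

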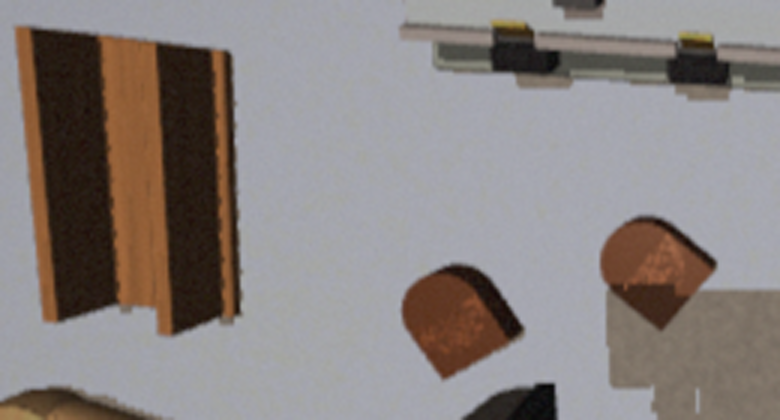

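View pics/c2.png

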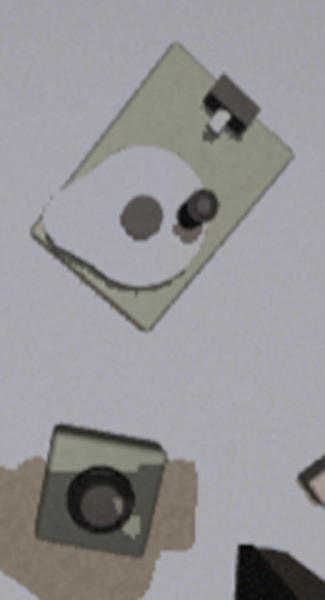

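Run:
```python
import cv2
def crop(f,o,x0,y0,x1,y1,s):
    a=cv2.imread(f"pics/{f}.png"); a=cv2.resize(a,(512,384),interpolation=cv2.INTER_AREA)
    cv2.imwrite(f"pics/{o}.png",cv2.resize(a[y0:y1,x0:x1],None,fx=s,fy=s,interpolation=cv2.INTER_CUBIC))
crop("w0","c3",120,130,350,260,3.4)
crop("w1","c4",270,110,512,240,3.2)
```

```text
(no output)
```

View pics/c3.png

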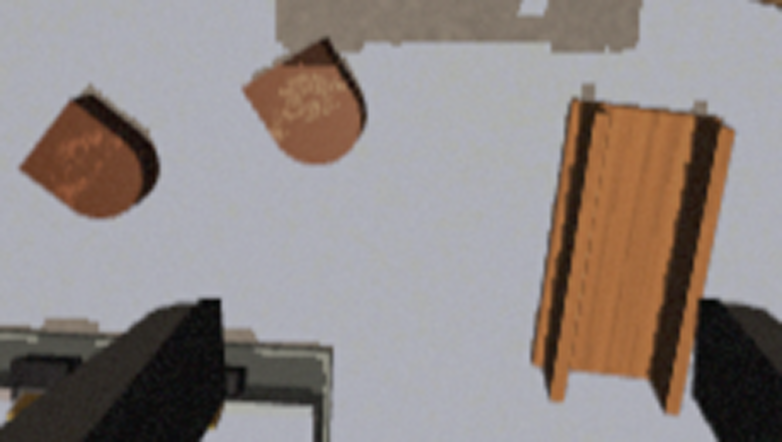

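View pics/c4.png

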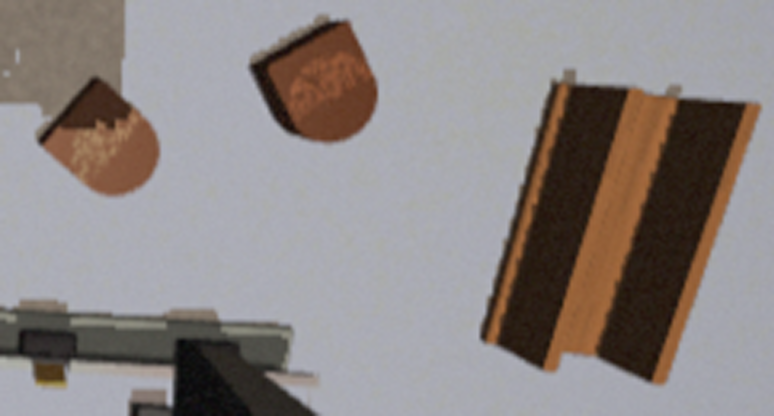

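Run:
```python
from h import *
v0,v1,w0,w1=[load(k) for k in("v0","v1","w0","w1")]
C0=lambda x,y:(v0,120+x/2.66,y/2.66)
C1=lambda x,y:(v0,x/3,90+y/3)
C2=lambda x,y:(v1,230+x/2.5,y/2.5)
C3=lambda x,y:(w0,120+x/3.4,130+y/3.4)
C4=lambda x,y:(w1,270+x/3.2,110+y/3.2)
def P(o,z): return ray(*o,z)
print("strip",P(C0(37,261),.0547).round(4),P(C0(717,306),.0547).round(4))
print("far",P(C0(6,3),.0755).round(4),P(C0(780,53),.0755).round(4))
for q in [(134,264),(298,274),(461,285),(625,295)]: print("lever",P(C0(*q),.065).round(4))
for n,qs in (("bar1",[(160,42),(203,44),(210,243),(170,244)]),("bar0",[(492,66),(538,68),(508,266),(468,264)])):
    p=[P(C0(*q),z).round(4) for q,z in zip(qs,(.094,.094,.0715,.0715))]; print(n,p,np.mean(p,0))
print("rest w0",[P(C3(*q),.05).round(4) for q in((726,130),(673,412),(602,105),(557,400))])
print("rest v0",[P(C1(*q),.05).round(4) for q in((25,29),(50,321),(166,333))])
print("rest w1",[P(C4(*q),.05).round(4) for q in((752,104),(660,383))])
print("B w0",[P(C3(*q),.028).round(4) for q in((243,90),(325,40),(318,163))])
print("A w0",[P(C3(*q),.028).round(4) for q in((22,167),(78,98),(100,217))])
print("A w1",[P(C4(*q),.028).round(4) for q in((40,140),(97,78))])
print("B w1",[P(C4(*q),.028).round(4) for q in((268,68),(346,22))])
print("button",P(C2(103,499),.062).round(4))
print("camaxis",P(C2(143,217),.034),"handle top",P(C2(204,205),.07),P(C2(204,205),.075),"nose",P(C2(43,215),.034))
print("pointer post",P(C2(232,104),.034).round(4),"tip",P(C2(217,122),.024))
print("base corners",[P(C2(*q),.01).round(4) for q in((176,42),(293,154),(147,330),(33,233))])
```

```text
strip [0.6055 0.2525 0.0547] [ 0.5823 -0.1179  0.0547]
far [0.7196 0.246  0.0755] [ 0.6987 -0.1241  0.0755]
lever [0.6031 0.1973 0.065 ]
lever [0.5981 0.1109 0.065 ]
lever [0.5926 0.0244 0.065 ]
lever [ 0.5875 -0.0632  0.065 ]
bar1 [array([0.697 , 0.1697, 0.094 ]), array([0.6962, 0.1501, 0.094 ]), array([0.6129, 0.1554, 0.0715]), array([0.6124, 0.1761, 0.0715])] [0.654625 0.162825 0.08275 ]
bar0 [array([0.6872, 0.0174, 0.094 ]), array([ 0.6864, -0.0038,  0.094 ]), array([0.6017, 0.0012, 0.0715]), array([0.6026, 0.022 , 0.0715])] [0.644475 0.0092   0.08275 ]
rest w0 [array([0.4586, 0.4575, 0.05  ]), array([0.6047, 0.4406, 0.05  ]), array([0.4467, 0.398 , 0.05  ]), array([0.598 , 0.3808, 0.05  ])]
rest v0 [array([0.6038, 0.4374, 0.05  ]), array([0.4572, 0.4565, 0.05  ]), array([0.4507, 0.3964, 0.05  ])]
rest w1 [array([0.458 , 0.4567, 0.05  ]), array([0.6052, 0.4407, 0.05  ])]
B w0 [array([0.4422, 0.2236, 0.028 ]), array([0.4179, 0.265 , 0.028 ]), array([0.4789, 0.2594, 0.028 ])]
A w0 [array([0.481 , 0.1098, 0.028 ]), array([0.4462, 0.1416, 0.028 ]), array([0.507 , 0.1468, 0.028 ])]
A w1 [array([0.4785, 0.1073, 0.028 ]), array([0.4466, 0.1358, 0.028 ])]
B w1 [array([0.4415, 0.2235, 0.028 ]), array([0.4187, 0.2611, 0.028 ])]
button [ 0.4366 -0.2455  0.062 ]
camaxis [ 0.60386453 -0.26837457  0.034     ] handle top [ 0.60554526 -0.29749841  0.07      ] [ 0.60484062 -0.29652465  0.075     ] nose [ 0.60491053 -0.20857128  0.034     ]
pointer post [ 0.665  -0.3178  0.034 ] tip [ 0.65802471 -0.31175294  0.024     ]
base corners [array([ 0.7047, -0.2877,  0.01  ]), array([ 0.6435, -0.3626,  0.01  ]), array([ 0.5373, -0.2758,  0.01  ]), array([ 0.5973, -0.2016,  0.01  ])]
```

```bash
cat >> h.py <<'E'
PSI=-0.060
O=np.array([.5965,.067,.045])
RK=Ro.from_euler('z',PSI).as_matrix()@Ro.from_euler('y',-15,degrees=True).as_matrix()
def D(s,y,h): return O+RK@np.array([s,y,h])
def rdeck(c,u,v,h):
    R=np.array(c["R"]);t=np.array(c["t"]);o=RK.T@(-R.T@t-O)
    d=RK.T@R.T@np.array([(u-c["cx"])/c["fx"],(v-c["cy"])/c["fy"],1.]); return o+d*(h-o[2])/d[2]
def tilt(dyaw=0): # tool x=-y_rack, tool y=-uphill, tool z into deck
    M=RK@np.array([[0,-1,0],[-1,0,0],[0,0,-1.]]).T
    M=RK@np.column_stack([[0,-1,0],[-1,0,0],[0,0,-1.]])
    M=RK@Ro.from_euler('z',dyaw).as_matrix()@np.column_stack([[0,-1,0],[-1,0,0],[0,0,-1.]])
    return Ro.from_matrix(M).as_rotvec()
RC=np.array([.5277,.419,.05]); RY=-0.112
def st(m=""): print(m,round(bot.current_clock(),2),bot.current_ee_pos().round(4),"F",np.round(bot.current_contact_force(),2),"open",round(bot.current_opening()*92,2))
E
python3 - <<'E'
from h import *
v0=load("v0")
for n,qs in (("bar1",[(160,42),(203,44),(210,243),(170,244)]),("bar0",[(492,66),(538,68),(508,266),(468,264)])):
    p=np.array([rdeck(v0,120+x/2.66,y/2.66,.02) for x,y in qs]); print(n,p.round(4).tolist(),p.mean(0))
for q in [(134,264),(298,274),(461,285),(625,295)]: print(rdeck(v0,120+q[0]/2.66,q[1]/2.66,.02))
for q in [(37,261),(717,306)]: print(rdeck(v0,120+q[0]/2.66,q[1]/2.66,.01))
for q in [(6,3),(780,53)]: print(rdeck(v0,120+q[0]/2.66,q[1]/2.66,.0))
bot.set_gripper(.5)
for s,y in ((.06,.097),(.055,-.059)):
    print(bot.inverse_kinematics(D(s,y,.003),tilt()))
st()
E
```

```text
bar1 [[0.1037, 0.1093, 0.02], [0.1041, 0.0895, 0.02], [0.0171, 0.0898, 0.02], [0.0153, 0.1106, 0.02]] [0.06005775 0.09979734 0.02      ]
bar0 [[0.1032, -0.0445, 0.02], [0.1037, -0.0659, 0.02], [0.0151, -0.066, 0.02], [0.0148, -0.045, 0.02]] [ 0.05919713 -0.05533959  0.02      ]
[0.00410321 0.13032598 0.02      ]
[0.00430427 0.04385853 0.02      ]
[ 0.003961   -0.04271441  0.02      ]
[ 0.00416305 -0.13038147  0.02      ]
[0.00048425 0.18572081 0.01      ]
[-0.00055417 -0.18546475  0.01      ]
[ 1.16232856e-01  1.86279692e-01 -5.55111512e-17]
[ 0.11753038 -0.18465407  0.        ]
[ 0.07816429  0.3925819   1.65320386 -0.04801901  0.83696505  1.73648241]
[-0.19723135  0.30946457  1.7645809   0.04896515  0.80869864  1.40436379]
 8.93 [ 0.48 -0.22  0.3 ] F [ 0.02  0.45 -0.16] open 46.0
```

```bash
cat >> h.py <<'E'
def pickbar(s,y):
    bot.set_gripper(.5)
    bot.goto(D(s,y,.12),tilt()); bot.line_to(D(s,y,.04),max_speed=.25); bot.line_to(D(s,y,.003),max_speed=.1)
    st("down"); bot.set_gripper(0,45); st("grip")
    bot.line_to(D(s,y,.03),max_speed=.1); bot.line_to(D(s,y,.12),max_speed=.25); st("up")
def restp(x,y,z): return RC+Ro.from_euler('z',RY).as_matrix()@np.array([x,y,z])
def placebar(x):
    r=down(RY)
    bot.goto(restp(x,0,.11),r); bot.line_to(restp(x,0,.03),max_speed=.2); st("abv")
E
python3 - <<'E'
from h import *
pickbar(.0595,.1005)
c=snap("wrist","p1",scale=1.5)
placebar(.027)
c=snap("wrist","p2",scale=1.5)
E
```

```text
down 11.72 [0.6595 0.164  0.064 ] F [-0.32  0.23 -1.12] open 45.89
grip 12.22 [0.6593 0.1641 0.0639] F [-1.37  0.46  3.14] open 19.57
up 13.15 [0.6285 0.1656 0.1751] F [ 0.34  0.58 -4.16] open 19.49
abv 14.82 [0.5552 0.4156 0.0807] F [ 0.69  0.25 -1.88] open 19.4
```

View pics/p2.png

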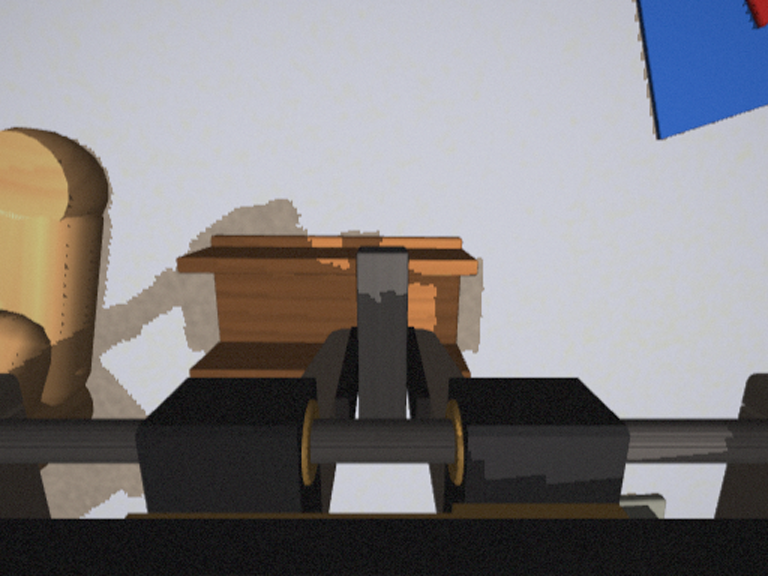

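```bash
cat >> h.py <<'E'
def lower(x):
    for z in (.012,.006,.005,.004,.003,.002,.001):
        bot.line_to(restp(x,0,z),max_speed=.04)
        f=bot.current_contact_force()[2]
        if z==.012: f0=f
        print(z,f.round(2),end=' ')
        if f-f0>2.5: break
    bot.set_gripper(.36); st("rel")
    bot.line_to(restp(x,0,.05),max_speed=.15); bot.line_to(restp(x,0,.12),max_speed=.3)
E
python3 - <<'E'
from h import *
lower(.027)
bot.goto(restp(.05,-.1,.22),down(RY)); snap("wrist","p3",scale=1.5); st()
E
```

```text
0.012 -1.71 0.006 -3.12 0.005 -2.21 0.004 -2.71 0.003 1.21 rel 16.93 [0.5546 0.416  0.0531] F [ 0.62 -0.83 -0.64] open 32.91
 18.45 [0.5647 0.3147 0.2667] F [-0.01 -0.16 -0.08] open 33.24
```

View pics/p3.png

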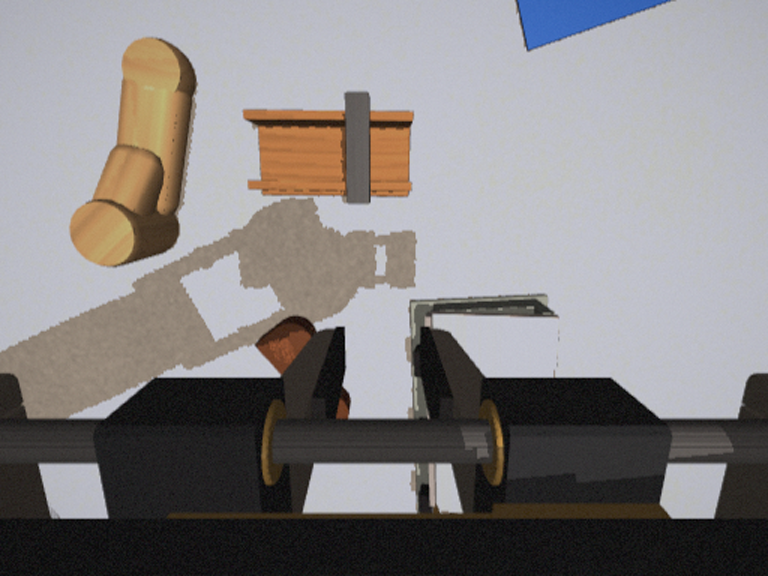

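Run:
```python
from h import *
pickbar(.0592,-.0556)
placebar(-.027)
snap("wrist","p4",scale=1.5)
if bot.current_opening()*92>18:
    lower(-.027)
    bot.goto(restp(.0,-.11,.24),down(RY)); snap("wrist","p5",scale=1.5); st()
```

```text
down 21.05 [0.65   0.0081 0.0641] F [ 0.16  0.01 -0.29] open 46.19
grip 21.56 [0.6497 0.0081 0.0637] F [-1.78  1.72  3.33] open 19.32
up 22.48 [0.6188 0.01   0.175 ] F [-0.17 -0.87 -4.03] open 19.89
abv 24.61 [0.5017 0.4218 0.0808] F [ 0.6   0.64 -2.11] open 19.51
0.012 -2.7 0.006 -3.42 0.005 -3.1 0.004 -2.51 0.003 -0.87 0.002 4.39 rel 26.96 [0.5009 0.422  0.0519] F [ 0.37  0.25 -0.82] open 33.17
 28.56 [0.5141 0.3102 0.2868] F [ 0.62  0.39 -0.35] open 32.82
```

View pics/p5.png

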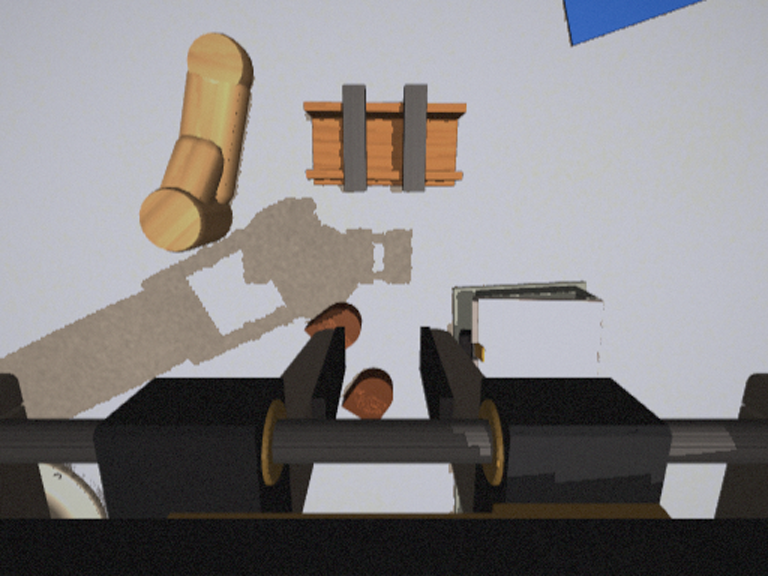

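Run:
```python
from h import *
bot.goto([.52,.19,.26],down(np.pi/2)); snap("wrist","q1",crop=(130,60,390,240),scale=3); st()
```

```text
30.27 [0.5199 0.1904 0.2598] F [-0.37  0.62 -0.36] open 33.06
```

View pics/q1.png

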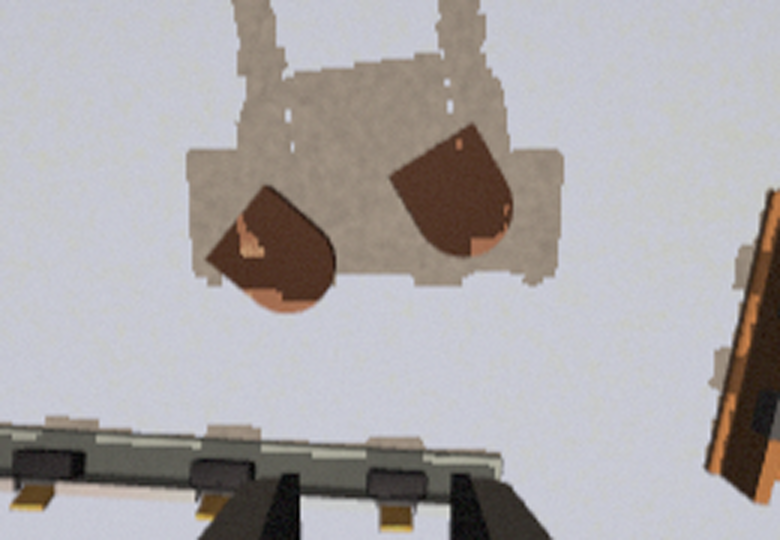

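```bash
cat >> h.py <<'E'
def heel(c,p1,p2,z=.028):
    a=ray(c,*p1,z)[:2];b=ray(c,*p2,z)[:2]; d=b-a; L=np.linalg.norm(d)
    n=np.array([d[1],-d[0]])/L
    if n[0]<0:n=-n
    m=(a+b)/2; print("edge",a.round(4),b.round(4),"L",L.round(4),"mid",m.round(4),"h",np.arctan2(n[1],n[0]).round(3)); return m,np.arctan2(n[1],n[0])
E
python3 - <<'E'
from h import *
c=load("q1")
f=lambda x,y:(130+x/3,60+y/3)
heel(c,f(207,258),f(267,187)); heel(c,f(390,177),f(472,124))
E
```

```text
edge [0.4809 0.109 ] [0.4477 0.1391] L 0.0448 mid [0.4643 0.1241] h 0.835
edge [0.4431 0.1973] [0.4194 0.2353] L 0.0448 mid [0.4312 0.2163] h 0.559
```

```bash
cat >> h.py <<'E'
G=.018
def pickheel(m,h):
    yaw=h-np.pi/2; n=np.array([np.cos(h),np.sin(h)]); g=np.array([*(np.array(m)+G*n),0]); Z=np.array([0,0,1])
    bot.set_gripper(.68,25)
    bot.goto(g+.12*Z,down(yaw)); bot.line_to(g+.045*Z,max_speed=.25); bot.line_to(g+.005*Z,max_speed=.1); st("down")
    bot.set_gripper(0,25); st("grip")
    bot.line_to(g+.03*Z,max_speed=.1); bot.line_to(g+.12*Z,max_speed=.25); st("up")
def overplace(k):
    y=(k-1.5)*.088
    bot.goto(D(.036,y,.12),tilt()); bot.line_to(D(.036,y,.03),max_speed=.2); st("over")
E
python3 - <<'E'
from h import *
pickheel([.4643,.1241],.835)
overplace(1)
snap("wrist","r1",scale=1.5)
E
```

```text
down 33.77 [0.4772 0.1375 0.0059] F [-0.02 -0.3   0.79] open 62.77
grip 34.17 [0.477  0.1375 0.0058] F [ 0.27 -0.3   5.37] open 45.78
up 35.08 [0.4757 0.1374 0.1188] F [-0.89 -0.77 -2.08] open 45.98
over 36.39 [0.6207 0.0222 0.0834] F [ 0.43 -0.15 -1.27] open 45.73
```

View pics/r1.png

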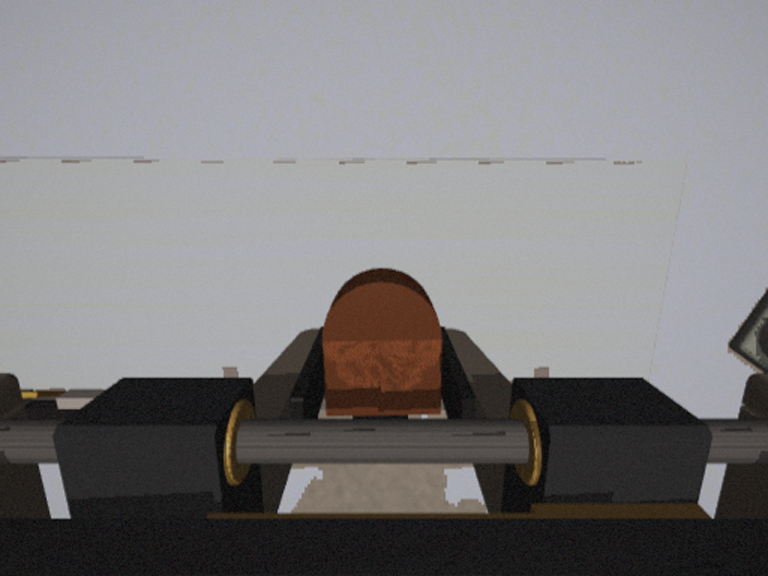

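```bash
cat >> h.py <<'E'
N=RK[:,2]; U=RK[:,0]
def F(): return np.mean([bot.current_contact_force() for _ in range(3)],0)
def Fa():
    a=[]
    for _ in range(4): a.append(bot.current_contact_force()); bot.hold(.02)
    return np.mean(a,0)
def setheel(k,s0=.036):
    y=(k-1.5)*.088
    bot.line_to(D(s0,y,.012),max_speed=.1); f0=Fa()
    for h in (.008,.007,.006,.005,.004,.003):
        bot.line_to(D(s0,y,h),max_speed=.03); f=(Fa()-f0); print(h,"n",round(f@N,2),end=' ')
        if f@N>2.5: break
    h+=.0007; bot.line_to(D(s0,y,h),max_speed=.03); f0=Fa()
    print()
    for s in (.030,.026,.023,.021,.020,.019,.018,.017,.016,.015,.014):
        bot.line_to(D(s,y,h),max_speed=.04); f=(Fa()-f0); print(s,"u",round(f@U,2),end=' ')
        if f@U>5: break
    st("home"); return h,s
E
python3 - <<'E'
from h import *
print(setheel(1))
E
```

```text
0.008 n -0.68 0.007 n -0.75 0.006 n -0.55 0.005 n 9.05 
0.03 u 1.31 0.026 u 1.86 0.023 u 2.54 0.021 u 3.7 0.02 u 3.5 0.019 u 6.53 home 40.41 [0.6115 0.0219 0.0559] F [5.28 0.84 3.25] open 46.1
(0.0057, 0.019)
```

Run:
```python
from h import *
y=(1-1.5)*.088
for s in (.0183,.0176,.0170):
    bot.line_to(D(s,y,.0057),max_speed=.03); f=Fa(); print(s,f@U,f@N, bot.current_ee_pos())
    if f@U>12: break
bot.set_gripper(.62); st("rel")
bot.line_to(D(s+.002,y,.06),max_speed=.15)
bot.goto(D(-.06,y,.2),tilt()); snap("wrist","r2",scale=1.5); snap("scene","r2s")
```

```text
0.0183 7.0972325209721445 -0.18592893829585289 [0.61135572 0.02195322 0.05591317]
0.0176 9.313801374138968 -1.646903204281494 [0.61126774 0.02190904 0.0560068 ]
0.017 10.1877555698499 -3.1895446970324155 [0.61114338 0.02190821 0.05608083]
rel 41.73 [0.6073 0.0225 0.0536] F [-1.15 -0.57  0.34] open 57.12
```

View pics/r2.png

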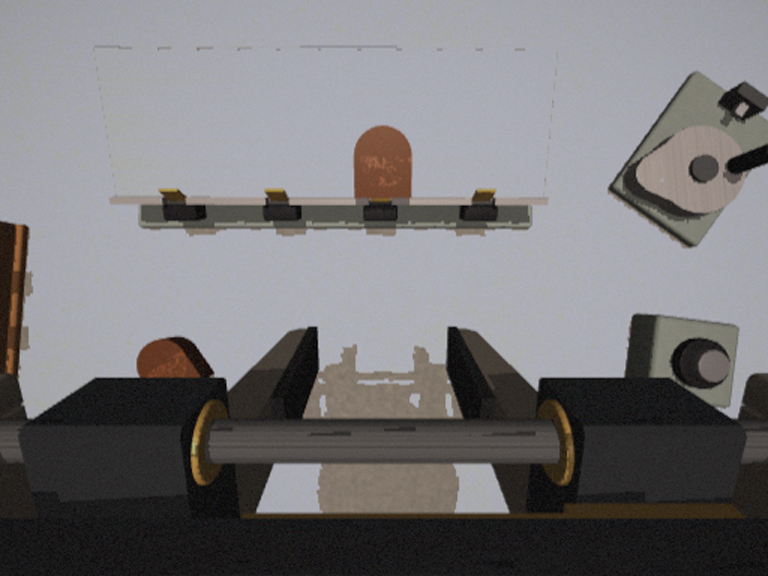

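Run:
```python
import cv2
a=cv2.imread("pics/r2.png")
cv2.imwrite("pics/r2c.png",cv2.resize(a[110:240,300:500],None,fx=4,fy=4,interpolation=cv2.INTER_CUBIC))
```

```text
(no output)
```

View pics/r2c.png

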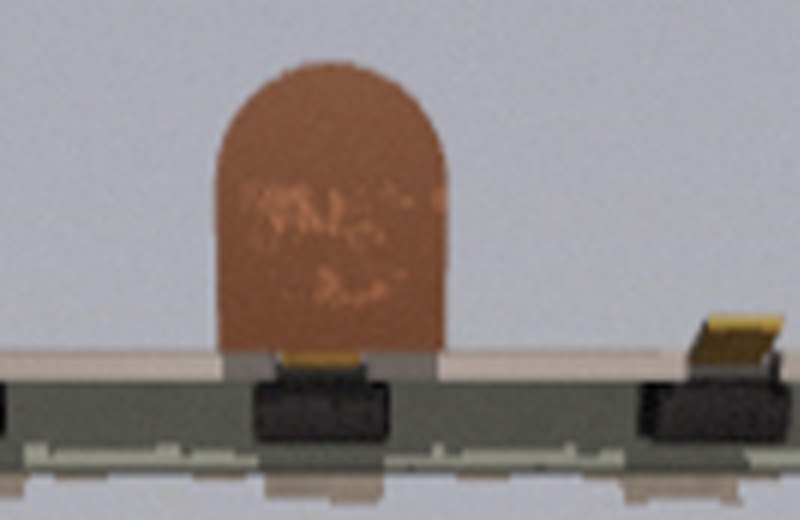

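Run:
```python
from h import *
a=cv2.imread("pics/r2.png")
cv2.imwrite("pics/r2d.png",cv2.resize(a[180:240,120:340],None,fx=3.6,fy=3.6,interpolation=cv2.INTER_CUBIC))
c=load("r2"); f=lambda x,y:((300+x/4)/1.5,(110+y/4)/1.5)
print("lever",rdeck(c,*f(278,352),.0185),rdeck(c,*f(365,352),.0185))
print("lever0 top",rdeck(c,*f(707,318),.02),rdeck(c,*f(783,318),.02))
print("block",rdeck(c,*f(217,352),.028),rdeck(c,*f(445,352),.028),rdeck(c,*f(331,60),.028))
print("block hi",rdeck(c,*f(216,185),.028),rdeck(c,*f(447,185),.028))
print("blackbox",rdeck(c,*f(255,410),.0),rdeck(c,*f(388,410),.0))
```

```text
lever [-0.0010216  -0.03441812  0.0185    ] [-0.00101915 -0.05251425  0.0185    ]
lever0 top [ 0.00586892 -0.1229296   0.02      ] [ 0.0058712  -0.13859601  0.02      ]
block [-0.00076024 -0.0223488   0.028     ] [-0.000754   -0.06848747  0.028     ] [ 0.05451895 -0.04538011  0.028     ]
block hi [ 0.03141956 -0.02268298  0.028     ] [ 0.03142812 -0.0683075   0.028     ]
blackbox [-0.01403285 -0.02871298  0.        ] [-0.01402943 -0.0580887   0.        ]
```

View pics/r2d.png

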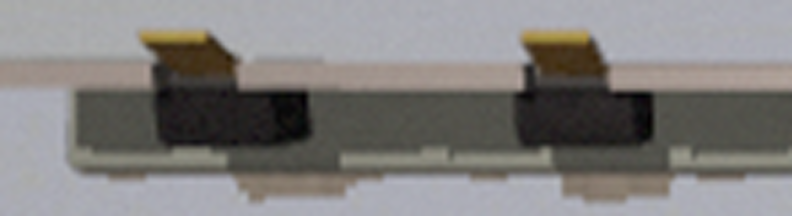

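Run:
```python
from h import *
c=load("r2"); f=lambda x,y:((120+x/3.6)/1.5,(180+y/3.6)/1.5)
for x in (140,207,523,590): print(rdeck(c,*f(x,34),.02))
```

```text
[0.00587508 0.13904052 0.02      ]
[0.00587732 0.12370805 0.02      ]
[0.00588789 0.05138363 0.02      ]
[0.00589014 0.03604688 0.02      ]
```

```bash
cat >> h.py <<'E'
def regrip(k,dy=.0018):
    y=(k-1.5)*.088+dy
    bot.goto(D(.021,y,.09),tilt()); bot.line_to(D(.021,y,.045),max_speed=.25); bot.line_to(D(.021,y,.0075),max_speed=.1)
    bot.set_gripper(0,12); st("grip")
    f0=Fa()
    for s in (.020,.019,.018,.017,.016,.015):
        bot.line_to(D(s,y,.0075),max_speed=.04); f=(Fa()-f0); print(s,"u",round(f@U,2),end=' ')
        if f@U>6: break
    bot.set_gripper(.62); st("rel")
    s=(RK.T@(bot.current_ee_pos()-O))[0]
    bot.line_to(D(.02,y,.0075),max_speed=.05)
    bot.line_to(D(.02,y,.06),max_speed=.15)
    bot.goto(D(-.06,(k-1.5)*.088,.2),tilt())
E
python3 - <<'E'
from h import *
regrip(1); snap("wrist","r3",crop=(200,73,333,160),scale=6)
c=load("r3")
a=cv2.imread("pics/r3.png"); st()
E
```

```text
grip 44.8 [0.613  0.0236 0.0589] F [-2.9  -0.81  5.33] open 45.79
0.02 u 5.05 0.019 u 7.63 rel 45.87 [0.6093 0.0241 0.0561] F [0.15 0.87 0.02] open 56.98
 47.36 [0.4841 0.0297 0.2207] F [ 1.32 -0.36 -0.7 ] open 57.01
```

View pics/r3.png

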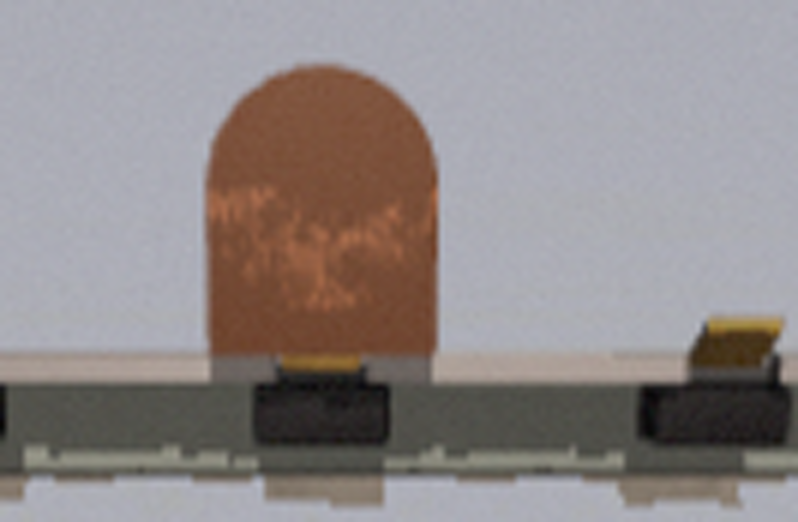

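Run:
```python
from h import *
bot.goto([.52,.19,.26],down(-np.pi/2+np.pi)); snap("wrist","q2",crop=(130,60,390,240),scale=3); st()
```

```text
49.82 [0.52   0.1899 0.2599] F [0.46 0.53 0.55] open 57.13
```

View pics/q2.png

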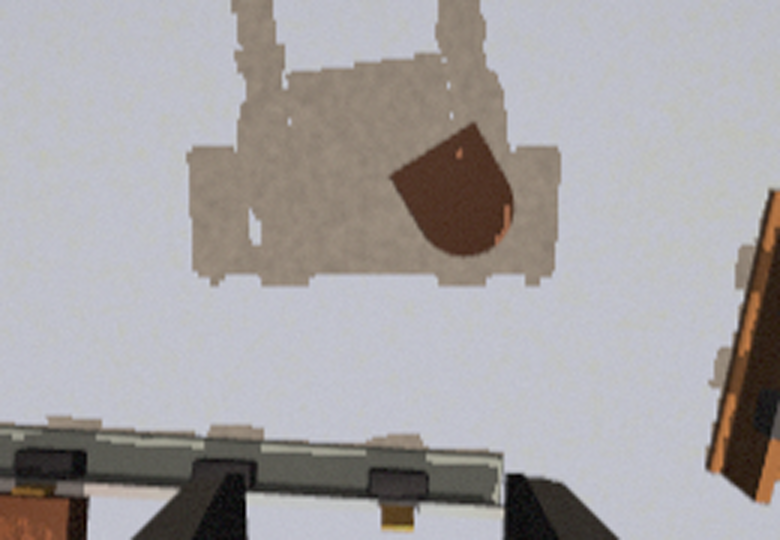

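```bash
sed -i 's/y=(k-1.5)\*.088$/y=(k-1.5)*.088+.0015/' h.py
python3 - <<'E'
from h import *
pickheel([.4312,.2163],.559)
overplace(3); snap("wrist","r4",scale=1.2)
if bot.current_opening()*92>44: print(setheel(3))
E
```

```text
down 53.4 [0.4473 0.226  0.0059] F [-0.07  0.48 -0.03] open 62.88
grip 53.79 [0.4471 0.2261 0.0058] F [-0.99  0.1   4.55] open 45.92
up 54.7 [0.4458 0.2257 0.1188] F [-0.78 -0.04 -2.5 ] open 45.57
over 56.01 [0.6311 0.199  0.0835] F [-0.3   0.89 -0.61] open 46.01
0.008 n 0.05 0.007 n -0.2 0.006 n 0.05 0.005 n 7.64 
0.03 u -0.22 0.026 u 0.4 0.023 u 1.31 0.021 u 1.6 0.02 u 2.35 0.019 u 3.89 0.018 u 6.78 home 60.34 [0.6217 0.1992 0.0557] F [ 6.38 -0.93 -0.43] open 45.72
(0.0057, 0.018)
```

View pics/r4.png

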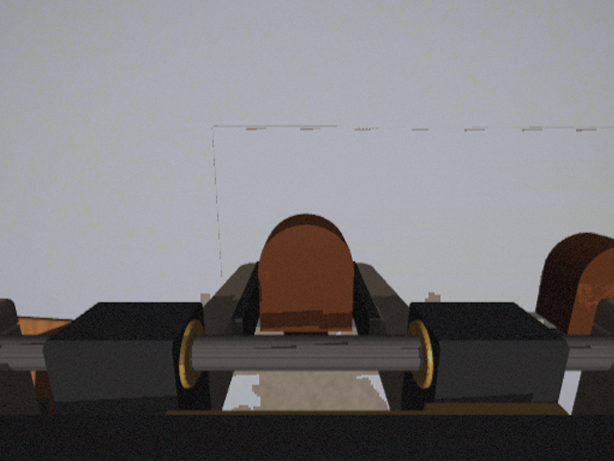

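Run:
```python
from h import *
y=1.5*.088+.0015
for s in (.0172,.0166):
    bot.line_to(D(s,y,.0057),max_speed=.03); f=Fa(); print(s,f@U,f@N)
bot.set_gripper(.62); bot.line_to(D(.02,y,.0057),max_speed=.05); bot.line_to(D(.02,y,.06),max_speed=.15)
bot.goto(D(-.06,y-.0015,.2),tilt()); snap("wrist","r5",crop=(200,73,333,160),scale=6); st()
p=cv2.imwrite("pics/r5f.png",load("r5")["pixels"])
```

```text
0.0172 8.280585627371897 -3.726463723062748
0.0166 9.452350886278673 -5.2348017142146634
 62.84 [0.4947 0.2049 0.2205] F [-0.25  0.4   0.3 ] open 56.81
```

View pics/r5.png

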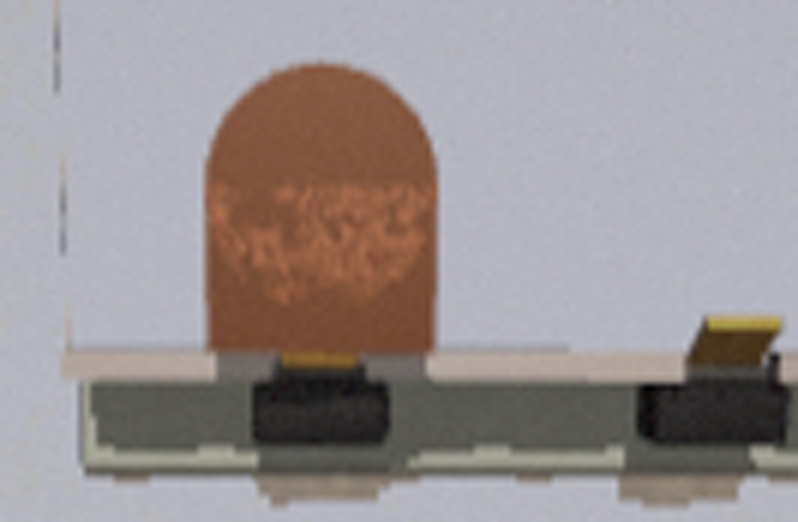

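View pics/r5f.png

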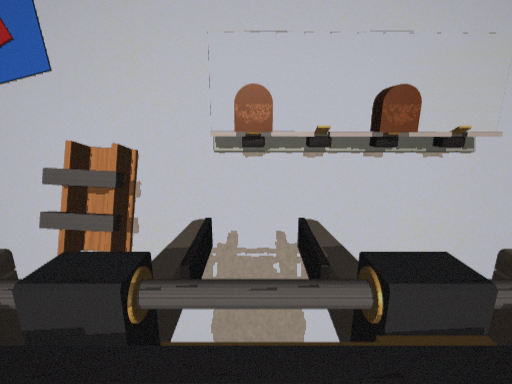

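```bash
cat >> h.py <<'E'
AX=np.array([.6039,-.2684])
E
python3 - <<'E'
from h import *
bot.set_gripper(.45,30)
bot.goto([.53,-.27,.22],down(-np.pi/2)); snap("wrist","t1",crop=(150,20,380,200),scale=3.4); st()
E
```

```text
65.06 [ 0.5304 -0.2688  0.2201] F [ 0.59 -0.64 -0.24] open 41.39
```

View pics/t1.png

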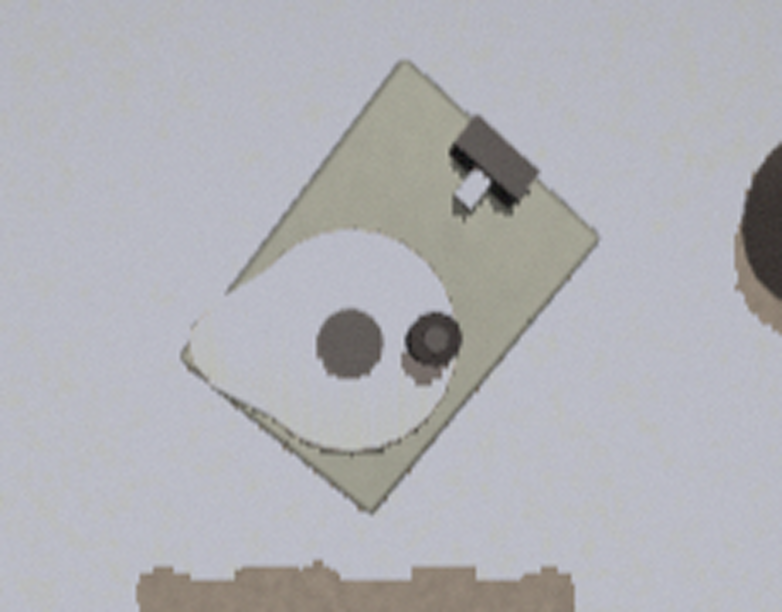

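Run:
```python
from h import *
c=load("t1"); f=lambda x,y:(150+x/3.4,20+y/3.4)
for n,q,z in [("hub",(349,344),.034),("handle",(434,338),.076),("nose",(188,340),.034),("rimtop",(352,228),.034),("rimbot",(348,453),.034),("rimright",(460,340),.034),("tip",(460,205),.024),("post",(498,160),.034)]:
    p=ray(c,*f(*q),z); print(n,p.round(4),np.linalg.norm(p[:2]-AX).round(4),np.degrees(np.arctan2(*(p[:2]-AX)[::-1])).round(1))
```

```text
hub [ 0.6032 -0.2671  0.034 ] 0.0015 116.6
handle [ 0.6047 -0.2951  0.076 ] 0.0267 -88.3
nose [ 0.6046 -0.2076  0.034 ] 0.0608 89.4
rimtop [ 0.6435 -0.2682  0.034 ] 0.0396 0.3
rimbot [ 0.5632 -0.2667  0.034 ] 0.0408 177.6
rimright [ 0.6047 -0.3081  0.034 ] 0.0397 -88.8
tip [ 0.6528 -0.3078  0.024 ] 0.0628 -38.9
post [ 0.6662 -0.3198  0.034 ] 0.0807 -39.5
```

```bash
cat >> h.py <<'E'
AX=np.array([.6034,-.2677]); HZ=.047
def hp(deg,z=HZ,r=.028): a=np.radians(deg); return np.array([AX[0]+r*np.cos(a),AX[1]+r*np.sin(a),z])
E
python3 - <<'E'
from h import *
r=down(-np.pi/2)
bot.goto(hp(-87.5,.13),r); bot.line_to(hp(-87.5,.09),max_speed=.2); bot.line_to(hp(-87.5),max_speed=.08); st("down")
bot.set_gripper(0,25); st("grip")
for d in np.arange(-97,-219.1,-8):
    bot.line_to(hp(d),max_speed=.06)
    f=bot.current_contact_force(); e=bot.current_ee_pos()
    print(round(d),f.round(1),(e-hp(d)).round(4),round(bot.current_opening()*92,1))
    if np.linalg.norm(f)>20: break
E
```

```text
down 66.64 [ 0.6046 -0.2957  0.0468] F [-0.31 -0.48  0.45] open 41.28
grip 67.16 [ 0.6049 -0.2945  0.0474] F [-0.66  5.52  3.83] open 14.78
-97 [0.5 6.4 3.3] [0.0006 0.0013 0.0004] 15.0
-105 [2.3 5.1 2. ] [0.0008 0.0012 0.0004] 14.7
-113 [2.6 4.5 1.8] [0.001  0.0011 0.0004] 14.9
-121 [3.3 4.7 1.8] [0.0012 0.0009 0.0005] 14.8
-129 [3.5 4.1 1. ] [0.0013 0.0008 0.0004] 14.8
-137 [ 4.5  2.7 -1. ] [0.0014 0.0005 0.0005] 15.3
-145 [4.9 2.9 0.5] [0.0014 0.0003 0.0005] 15.1
-153 [ 4.7  2.2 -0.4] [0.0013 0.     0.0005] 14.9
-161 [ 4.5  1.2 -1.5] [ 0.0012 -0.0002  0.0005] 14.5
-169 [ 5.2  0.6 -1.7] [ 0.001  -0.0005  0.0005] 15.3
-177 [ 4.7 -1.  -1.3] [ 0.0008 -0.0006  0.0005] 14.9
-185 [ 4.3 -2.2 -0.4] [ 0.0005 -0.0006  0.0005] 14.9
-193 [ 4.3 -1.1  1.2] [ 0.0003 -0.0005  0.0004] 15.0
-201 [ 1.7 -1.8  3. ] [ 0.0001 -0.0003  0.0004] 15.0
-209 [ 1.1 -1.7  5. ] [0.0001 0.0001 0.0004] 15.0
-217 [ 0.9 -0.9  5.1] [-0.      0.0003  0.0004] 14.7
```

Run:
```python
from h import *
bot.line_to(hp(-219),max_speed=.04); bot.hold(.2); st()
bot.set_gripper(.4); e=bot.current_ee_pos(); bot.line_to([e[0],e[1],.1],max_speed=.15)
bot.goto([.53,-.27,.22],down(-np.pi/2)); snap("wrist","t2",crop=(150,20,380,200),scale=3.4); st()
```

```text
71.61 [ 0.5814 -0.25    0.0474] F [-0.49 -0.94  7.23] open 14.9
 73.25 [ 0.5292 -0.269   0.2173] F [ 0.3  -0.44 -0.67] open 36.48
```

View pics/t2.png

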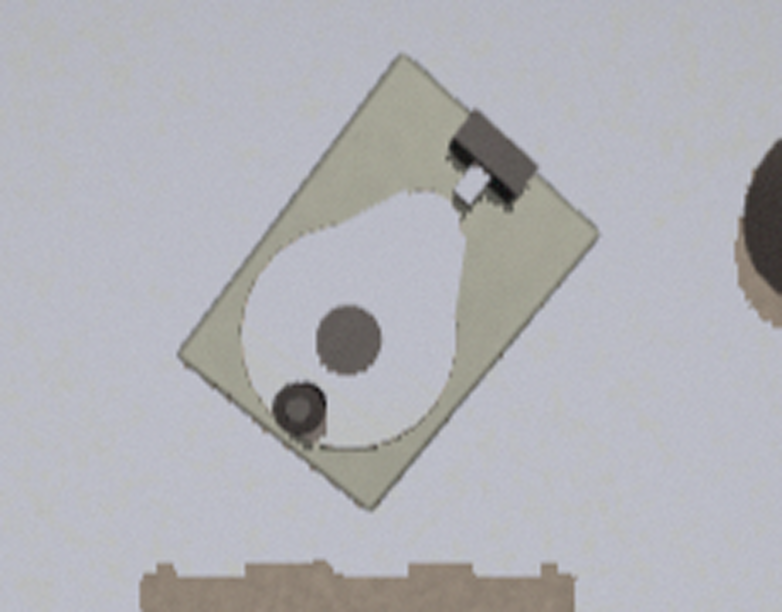

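Run:
```python
from h import *
c=load("t2"); f=lambda x,y:(150+x/3.4,20+y/3.4)
P=lambda q,z: ray(c,*f(*q),z)[:2]
hub=P((349,340),.034); H=P((300,409),.076)
# handle top ray: plus fit with hub
print("hub",hub,"handle",H,np.degrees(np.arctan2(*(H-hub)[::-1])),np.linalg.norm(H-hub))
t=P((460,205),.024);print("tip",np.degrees(np.arctan2(*(t-hub)[::-1])),np.linalg.norm(t-hub))
l1,l2=P((340,222),.034),P((400,192),.034); r1,r2=P((457,300),.034),P((464,240),.034)
a=np.arctan2(*(l2-l1)[::-1]);b=np.arctan2(*(r2-r1)[::-1]);print(np.degrees([a,b,(a+b)/2]))
# threshold the plate to get contour
a=cv2.imread("pics/t2.png"); b=c["pixels"]
cv2.imwrite("pics/t2b.png",cv2.resize(b[60:130,230:320],None,fx=8,fy=8,interpolation=cv2.INTER_CUBIC))
```

```text
hub [ 0.60345258 -0.26762164] handle [ 0.58089485 -0.251725  ] 144.82730757899935 0.027596272567326007
tip -40.35314590160946 0.06265768806183301
[-64.95153951  -5.44139255 -35.19646603]
```

View pics/t2b.png

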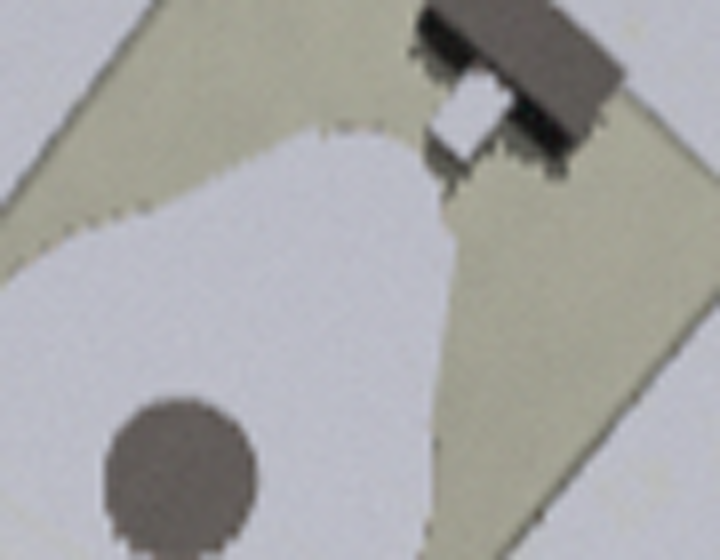

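Run:
```python
from h import *
c=load("t2"); hub=np.array([.60345,-.26765])
for z in (.024,.027):
    t=ray(c,230+450/8,60+145/8,z)[:2]; t2=ray(c,230+492/8,60+85/8,z)[:2]
    print(z,np.degrees(np.arctan2(*(t-hub)[::-1])),np.linalg.norm(t-hub),np.degrees(np.arctan2(*(t2-hub)[::-1])),np.degrees(np.arctan2(*(t2-t)[::-1])))
# block corners of post
p1=ray(c,230+625/8,60+75/8,.034)[:2];p2=ray(c,230+585/8,60+145/8,.034)[:2];print(p1,p2)
q1=ray(c,*(150+np.array([476,110])/3.4*[1,0]+[0,0])[:1],20+110/3.4,.034)[:2]; q2=ray(c,150+538/3.4,20+166/3.4,.034)[:2]; m=(q1+q2)/2
print("post",np.degrees(np.arctan2(*(m-hub)[::-1])), "face dir",np.degrees(np.arctan2(*(q2-q1)[::-1]))+90)
r=down(-np.pi/2)
bot.goto(hp(-215.5,.13),r); bot.line_to(hp(-215.5,.09),max_speed=.2); bot.line_to(hp(-215.5),max_speed=.08)
bot.set_gripper(0,25); st("grip")
for d in (-218,-220,-222,-223): bot.line_to(hp(d),max_speed=.04)
bot.hold(.2); st()
bot.set_gripper(.4); e=bot.current_ee_pos(); bot.line_to([e[0],e[1],.1],max_speed=.15)
bot.goto([.53,-.27,.22],down(-np.pi/2)); snap("wrist","t3",crop=(150,20,380,200),scale=3.4); st()
```

```text
0.024 -39.6529849657938 0.06528095821103408 -39.12437513252927 -35.87327158619849
0.027 -39.69040204639434 0.06472689034463526 -39.15644334918687 -35.87327158619849
[ 0.66194853 -0.33414407] [ 0.65219439 -0.32858615]
post -39.13188742018046 face dir -38.75300073087104
grip 75.24 [ 0.5808 -0.2511  0.0475] F [-0.68  2.39  3.5 ] open 14.81
 76.44 [ 0.5824 -0.2489  0.0474] F [-3.85  1.05  5.95] open 15.05
 78.08 [ 0.5292 -0.269   0.2172] F [-0.08 -0.26  0.78] open 36.66
```

View pics/t3.png

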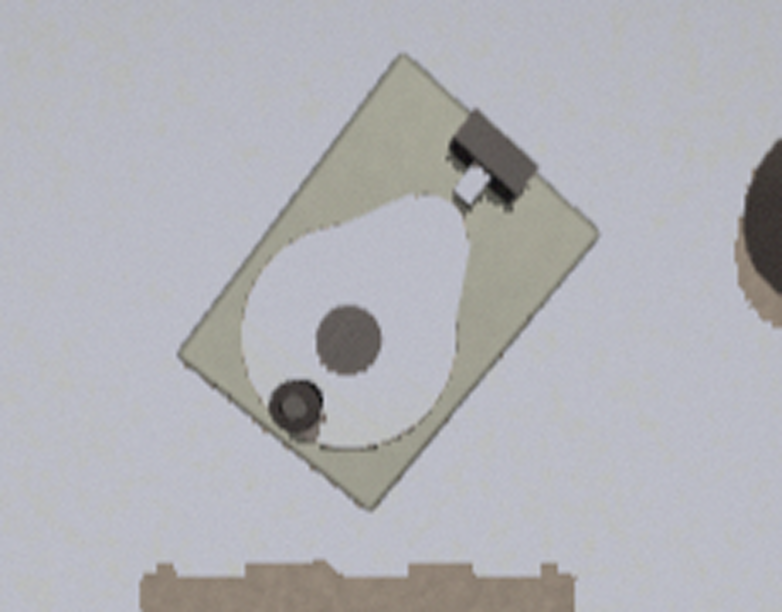

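```bash
cat > nose.py <<'E'
from h import *
def nose(fn,view=False,hub=np.array([.60345,-.26765])):
    c=load(fn); im=cv2.GaussianBlur(c["pixels"],(3,3),0).astype(float)
    rel=im[...,2]-im[...,0]   # r-b: olive positive
    th=np.radians(np.arange(0,360,1.)); prof=[]
    for a in th:
        r=np.arange(.03,.075,.0003)
        v=[]
        for q in r:
            u=proj(c,[hub[0]+q*np.cos(a),hub[1]+q*np.sin(a),.034]); v.append(cv2.remap(rel.astype(np.float32),np.float32([[u[0]]]),np.float32([[u[1]]]),1)[0,0])
        v=np.array(v); i=np.argmax(v>4); prof.append(r[i] if (v>4).any() else np.nan)
    prof=np.array(prof); best=[]
    for s in np.arange(-55,-20,.5):
        d=np.radians(np.arange(8,60,1)); 
        A=np.interp((np.radians(s)+d)%(2*np.pi),th,prof); B=np.interp((np.radians(s)-d)%(2*np.pi),th,prof)
        w=(A<.062)&(B<.062); best.append((np.nanmedian(abs(A-B)[w]),np.nanmean((A-B)[w]),s))
    print(fn,sorted(best)[:4]); return prof
if __name__=="__main__":
    p=nose("t2"); q=nose("t3")
    for k in range(300,341,4): print(k-360,p[k].round(4),q[k].round(4))
    c=load("t3");P=lambda x,y,z: ray(c,150+x/3.4,20+y/3.4,z)[:2]
    d=P(296,406,.076)-P(349,340,.034); print(np.degrees(np.arctan2(d[1],d[0]))-180)
E
python3 nose.py
```

```text
t2 [(np.float64(0.0006000000000000033), np.float64(0.00048461538461539317), np.float64(-34.0)), (np.float64(0.000899999999999998), np.float64(0.0008394230769230843), np.float64(-34.5)), (np.float64(0.000900000000000005), np.float64(0.0001326923076923167), np.float64(-33.5)), (np.float64(0.0010499999999999815), np.float64(-0.00022499999999999536), np.float64(-33.0))]
t3 [(np.float64(0.0007500000000000076), np.float64(0.0003692307692307754), np.float64(-36.5)), (np.float64(0.000750000000000018), np.float64(0.0007096153846153931), np.float64(-37.0)), (np.float64(0.000900000000000005), np.float64(2.307692307692614e-05), np.float64(-36.0)), (np.float64(0.0011250000000000218), np.float64(0.0010528846153846267), np.float64(-37.5))]
-60 0.0468 0.0483
-56 0.0492 0.0513
-52 0.0528 0.0546
-48 0.0549 0.0561
-44 0.0564 0.0579
-40 0.0594 0.06
-36 0.06 0.0597
-32 0.0594 0.0588
-28 0.0585 0.0573
-24 0.0567 0.0552
-20 0.0552 0.0531
-38.551665734191005
```

Run:
```python
from h import *
r=down(-np.pi/2)
bot.goto(hp(-218,.13),r); bot.line_to(hp(-218,.09),max_speed=.2); bot.line_to(hp(-218),max_speed=.08)
bot.set_gripper(0,25); st("grip")
for d in (-221,-223,-225,-226): bot.line_to(hp(d),max_speed=.04)
bot.hold(.2); st()
bot.set_gripper(.4); e=bot.current_ee_pos(); bot.line_to([e[0],e[1],.1],max_speed=.15)
bot.goto([.53,-.27,.22],down(-np.pi/2)); snap("wrist","t4",crop=(150,20,380,200),scale=3.4); st()
import nose; q=nose.nose("t4")
print([(k-360,q[k].round(4)) for k in range(300,341,4)])
```

```text
grip 80.08 [ 0.5815 -0.25    0.0475] F [-1.04  3.19  3.77] open 14.86
 81.28 [ 0.5834 -0.2478  0.0474] F [-4.66  1.1   6.33] open 14.86
 82.92 [ 0.5292 -0.269   0.2172] F [-0.04  1.02 -1.38] open 36.59
t4 [(np.float64(0.0006000000000000102), np.float64(0.0007096153846153918), np.float64(-40.0)), (np.float64(0.0006750000000000297), np.float64(0.0003576923076923126), np.float64(-39.5)), (np.float64(0.0010499999999999989), np.float64(1.0675221390626506e-18), np.float64(-39.0)), (np.float64(0.0010500000000000023), np.float64(0.0010615384615384716), np.float64(-40.5))]
[(-60, np.float64(0.0507)), (-56, np.float64(0.0543)), (-52, np.float64(0.0549)), (-48, np.float64(0.0576)), (-44, np.float64(0.0591)), (-40, np.float64(0.0603)), (-36, np.float64(0.0591)), (-32, np.float64(0.0573)), (-28, np.float64(0.0552)), (-24, np.float64(0.0537)), (-20, np.float64(0.0504))]
```

View pics/t4.png

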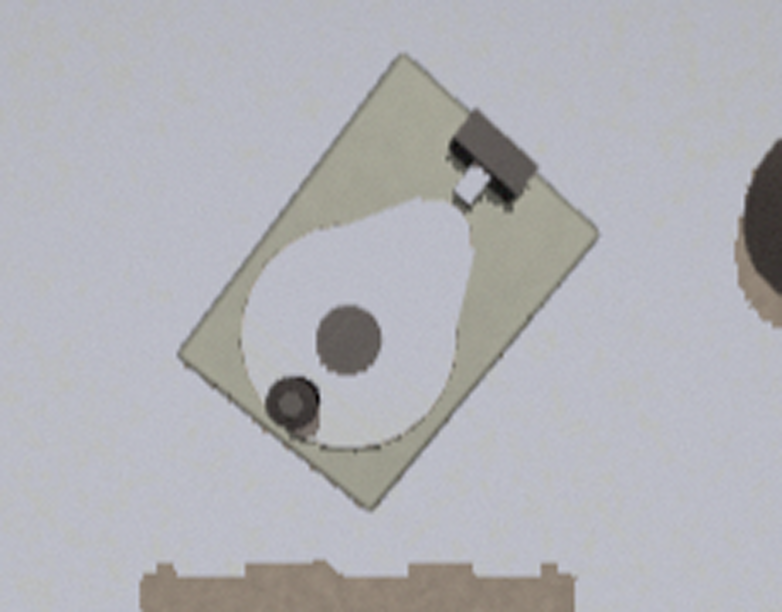

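Run:
```python
from h import *
bot.set_gripper(0,20)
bot.goto([.5,.11,.30],down(-np.pi/2)); snap("wrist","z1",crop=(0,0,420,230),scale=1.9); st()
```

```text
85.08 [0.5002 0.109  0.2996] F [-0.41  0.38 -0.32] open 0.51
```

View pics/z1.png

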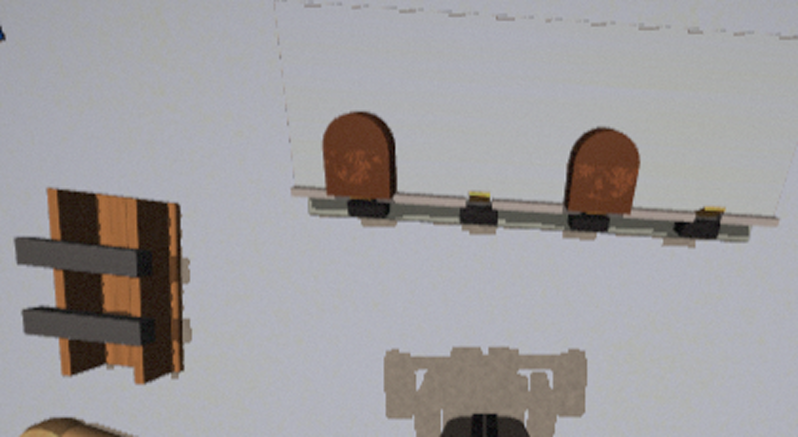

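Run:
```python
from h import *
snap("scene","z2",scale=1.5); snap("side","z3",scale=1.5)
```

```text
(no output)
```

View pics/z2.png

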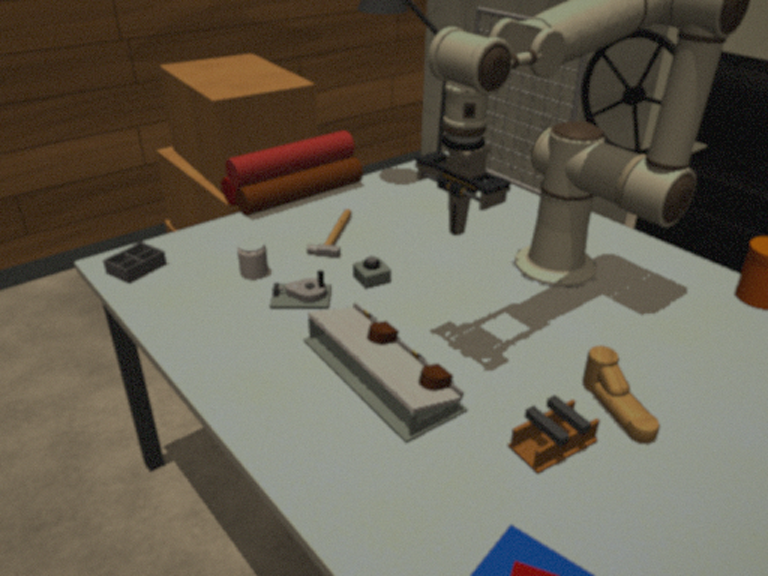

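View pics/z3.png

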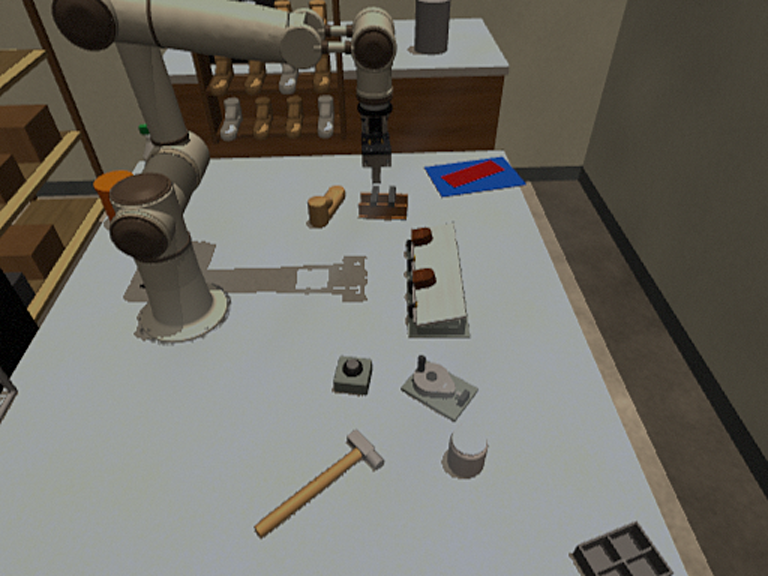

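Scene as expected: only two heels, both on the rack; bars on the rest. I'll press the button now.

Run:
```python
from h import *
b=np.array([.4366,-.2455]); r=down(-np.pi/2)
bot.goto([*b,.13],r); bot.line_to([*b,.075],max_speed=.15); f0=Fa()
for z in np.arange(.068,.0475,-.001):
    bot.line_to([*b,z],max_speed=.03); f=Fa()-f0; print(round(z,3),bot.current_ee_pos()[2].round(4),f[2].round(1),end=' | ')
    if f[2]>14: break
bot.hold(.3); st("pressed")
bot.line_to([*b,.12],max_speed=.1); st()
```

```text
0.068 0.0681 -0.0 | 0.067 0.067 -0.8 | 0.066 0.066 -0.4 | 0.065 0.065 -0.4 | 0.064 0.064 -0.5 | 0.063 0.063 -0.5 | 0.062 0.0622 1.0 | 0.061 0.0612 1.2 | 0.06 0.0601 2.3 | 0.059 0.0591 2.6 | 0.058 0.0581 3.1 | 0.057 0.0571 4.3 | 0.056 0.0563 6.0 | 0.055 0.0562 12.9 | 0.054 0.0561 20.4 | pressed 92.42 [ 0.4369 -0.2457  0.0561] F [-4.84  3.77 20.46] open 0.42
 93.23 [ 0.4359 -0.2449  0.119 ] F [ 0.07 -0.8   0.24] open 0.57
```

Run:
```python
from h import *
bot.goto([.5,-.02,.30],down(-np.pi/2)); snap("wrist","z4",scale=1.5); st()
```

```text
94.42 [ 0.4994 -0.0209  0.2984] F [ 0.05 -0.51 -0.33] open 0.81
```

View pics/z4.png

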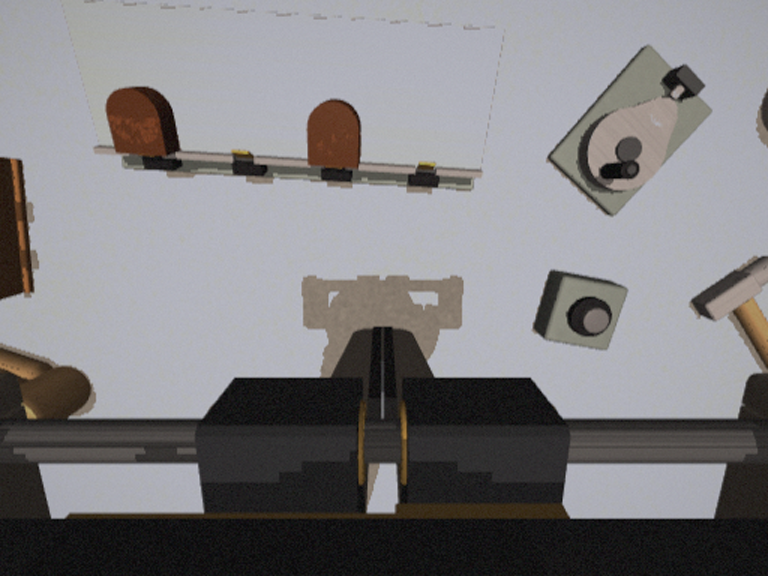

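The last picture shows both heels home, with edges on the strip near (142,153) and (333,167). The nose meets the pointer at about (675,98), and the button is released.

```bash
python3 -c "
from workcell import bot
bot.job_done(); print(bot.current_clock())"
```

```text
the job is handed in; nothing more can be done
the job is handed in; nothing more can be done
```

The job is done and handed in at about 94 s.

- **Setting bars:** both lie side by side across the two rails of the rest.
- **Heel blocks:** I found only two on the bench and loaded them in places 1 and 3. In the close pictures both sit squarely on the strip with the lever pressed. They are centred to well under 1 mm; block 1 first landed about 2 mm off centre, so I re-gripped it to fix that.
- **Knocked block:** one heel had been knocked about 27 mm aside on the bench before I picked it. I measured it again first, so it caused no trouble.
- **Cam wheel:** two small corrections brought the nose to about -39.5 to -40°, against -39.2° for the pointer. That is within about 1°, roughly the accuracy of the camera reading.
- **Start button:** I pressed it last, through its 6 mm travel until it stopped, at about 20 N.

The last pictures showed the blocks, cam and bars still in place and the robot clear; the bars and the tin were last seen in full just before the button press. The tin, last and hammer were not touched. No check was left failed.

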